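# Restart the solder fume extractor

### The job

Restart the bench fume extractor: first turn the red damper handle on the grey pipe to half open (45 degrees), in line with the orange mark on its dial. With the damper left there, press the green, then the blue, then the yellow key on the teal console, one at a time, each fully down and fully back up before the next. Do not press the red key, and leave the other things on the bench where they are.

Things in the scene. Friction and masses are not known exactly. Their poses are not given: they have to be found in the camera images.
- console: Teal fume-extractor console fixed to the bench, 200 x 170 mm, 55 mm tall, with a black key field and a blue display strip on top. Origin: centre of its underside; z up; the display is at its +x end, the four keys are over the middle and -x end.
- key_green_top (a point): Centre of the top face of the green round key, 36 mm across; it moves with the key. Unpressed it is 79 mm above the bench and 12 mm above its grey collar (52 mm across); pressed straight down. Keys are 65 mm apart, centre to centre, in a 2 x 2 block; which colour sits where varies.
- key_blue_top (a point): Centre of the top face of the blue round key, 36 mm across; it moves with the key. Unpressed it is 79 mm above the bench and 12 mm above its grey collar (52 mm across); pressed straight down. Keys are 65 mm apart, centre to centre, in a 2 x 2 block; which colour sits where varies.
- key_yellow_top (a point): Centre of the top face of the yellow round key, 36 mm across; it moves with the key. Unpressed it is 79 mm above the bench and 12 mm above its grey collar (52 mm across); pressed straight down. Keys are 65 mm apart, centre to centre, in a 2 x 2 block; which colour sits where varies.
- key_red_top (a point): Centre of the top face of the red round key, 36 mm across; it moves with the key. Unpressed it is 79 mm above the bench and 12 mm above its grey collar (52 mm across); pressed straight down. Keys are 65 mm apart, centre to centre, in a 2 x 2 block; which colour sits where varies.
- key_green (a joint): How far the green key (pressed first) is pressed: 0 m = up, 0.008 m = fully down. Spring return: it starts to move at about 1.5 N, is fully down at 5 N, and comes up by itself when let go.
- key_blue (a joint): How far the blue key (pressed second) is pressed: 0 m = up, 0.008 m = fully down. Spring return: it starts to move at about 1.5 N, is fully down at 5 N, and comes up by itself when let go.
- key_yellow (a joint): How far the yellow key (pressed third) is pressed: 0 m = up, 0.008 m = fully down. Spring return: it starts to move at about 1.5 N, is fully down at 5 N, and comes up by itself when let go.
- key_red (a joint): How far the red key (stop, must not be pressed) is pressed: 0 m = up, 0.008 m = fully down. Spring return: it starts to move at about 1.5 N, is fully down at 5 N, and comes up by itself when let go.
- damper: Grey 36 mm pipe with a ball damper on a steel plate (270 x 110 mm), fixed to the bench. Origin: underside of the plate, straight below the handle's vertical (z) turning axis. The pipe runs along x, at most 66 mm high. A black quarter-ring dial (radius 112 to 139 mm, top at 68 mm) has white marks at closed (-y) and open (-x) and an orange mark at half open, midway.
- half_mark (a point): Centre of the orange half-open mark on the dial, 125 mm from the turning axis, 69 mm above the bench.
- valve (a joint): Angle of the red damper handle: 0 = closed (handle across the pipe, along the damper's -y), 1.571 rad = fully open (handle along the pipe, along -x); half open = 0.785. It opens clockwise seen from above and stays where it is left; turning it takes about 0.2 N m.
- handle_grip (a point): Good place to pinch the red handle from above: on the middle of the bar, 80 mm from the turning axis and 96 mm above the bench. The bar is level, 14 mm wide, 20 mm tall (its underside 86, its top 106 mm above the bench), and reaches 112 mm from the axis. The point moves with the handle.
- shell: Bystander: oval cast-concrete lamp shell lying on the bench, a ring open at the top, 258 mm (its y) x 134 mm, 85 mm tall, 2.2 kg. Origin: centre of its underside.
- pencil: Bystander: flat red carpenter's pencil, 165 mm long (its x), 14 mm wide, 10 mm thick. Origin: underside, near the middle.
- brush: Bystander: wooden bench brush, 170 mm long (its x), 50 mm wide, 47 mm tall, bristles down. Origin: centre of its underside.
- case: Bystander: open white plastic case half, 85 x 55 mm, 20 mm tall. Origin: centre of its underside.

How it is judged:
By the outcome, as a careful person would: the job done as asked, in the order asked, and still so for the second after the job is handed in, with the robot touching nothing.
It also fails if it takes over 51 s, if anything falls off the work surface, if the arm or the gripper's body presses on something with over 40 N, if the wrist force passes 120 N, or if a joint passes its speed limit or range.

### The arm

A 6-joint arm with a two-finger parallel gripper is mounted at the origin on the work surface. World frame = base frame: x ahead of the robot, y to its left, z up, the work surface at z = 0. Lengths are in m, angles in degrees, forces in N, time in s.
With the tool pointing down it reaches from about 0.4 to 0.825 m from the base axis. Payload 7 kg.
Tool frame: the origin (TCP) lies midway between the tips of the shut fingers; the grasp point (between the pads) lies 19 mm behind it; z points along the fingers, y is the line along which they close (so a half turn about z gives the same grasp; the last joint's range is limited). The gripper opens to 88 mm and grips with 3 to 60 N. Pads are 19 mm wide; open, the fingers measure 130 mm over their backs; the gripper's body (78 mm by 193 mm) begins 47 mm behind the grasp point.
Start: joints at [89.502, 20.546, 0.682, 0, -70.136, -16.507], TCP at [0.197, 0.645, 0.227] pointing down, gripper open.
Joint ranges: [-176.03, 176.03], [-82.01, 121.73], [-58.28, 71.71], [-173.87, 95.51], [-174.79, -0.11], [-173.66, 173.66]. Speed limits (degrees/s): [136.94, 136.94, 172.46, 180, 180, 180].

### API

Orientations are given as [roll, pitch, yaw] about the fixed x, y, z axes, in that order (R = Rz(yaw) Ry(pitch) Rx(roll)).
In Python, from plant import ctrl gives the robot as it stands. The module is installed in compiled form; this text tells all that it offers.
- The arm moves only by the tool play_rows, never from a script. Its argument "commands" is a list that holds one entry, the list of rows, each a list of 7 numbers: the turn, a rotation vector about the tool's x, y, z in rad, then the shift along the tool's x, y, z in cm, then the finger opening in cm, from 0 to 8.76. In form: [[[ax, ay, az, x, y, z, grip], ...]]. A call has 1 to 8 rows; each row is the pose to reach, as a shift and turn from the pose commanded when the call began, along the tool's axes at that moment; what a row does not reach only later rows make up. A row lasts 1/12 s, in which the tool goes at most 41.7 mm and 7.16 degrees, less where a joint would pass 70% of its speed; a pose out of reach is approached as far as the arm can. A call with a gripper value outside its range is refused whole. The fingers move at their own pace and stop on an object; the grip force is fixed at half the most. Time passes only in rows, so rows that repeat a pose let the fingers close. It gives the time, the measured TCP pose, the force, the opening and the grip force at its end, in the units of the state.
- ctrl.get_obs(): the state, without advancing time (a new reading comes with each control period).
- ctrl.snapshot(name): name is "scene" or "top"; returns a dict with "color" (400x640x3 uint8, red, green, blue), "camera_matrix" (3x3 intrinsics, pixels), "origin" and "rotation" of the camera in the world. Camera axes: x right, y down, z forward; pixel columns grow to the right and rows downward; lengths in m; the calibration is good to about 2 mm. A picture is of the moment at which its call begins. There is no depth.
- ctrl.close_job(): hands the job in; it is judged then, once.
Trained networks look in a picture, given as the dict that the camera call returned (one of the last four; its "shot" number tells which), for a name from the list of things; names that differ only in an ending like _2 or _b are one class to them, and where a whole thing is asked for, a point or a joint stands for the part that bears it (a point fixed in the world has none). Each returns a list of dicts, best first, with "conf" (0 to 1); they miss things now and then, are a little off and sometimes report something else, mostly with a low value. They report only what shows in the picture. A call takes as long as a camera call.
- ctrl.find_in(picture, name): "bbox" ([left, top, width, height] in pixels, round what is visible of it).
The state is a dict: "clock": time; "joint_pos": joint angles; "qvel": joint speeds; "tau": joint torques, N m; "tool_pos": TCP position; "orientation": TCP orientation; "force": force on the tool from outside, world axes, zero at the start; "moment": the same for the moment, N m; "opening": finger opening in m; "gripper_force": force on a finger pad.
Only numpy, scipy, OpenCV 4.12 (cv2) and the standard library are available. Lean on these libraries where they do the work, as an engineer would, in place of code of your own. Each camera call takes 0.05 s, during which the arm holds its last target. There are 200 camera calls.

## Working session

There is one attempt and no reset: what is moved stays moved. The work goes in short steps, Python scripts to look and compute and a tool call to move; the robot and the scene stay as the last step left them, time stands still between calls to the robot, and variables do not carry over. Pictures are saved under pics/ and viewed, at most 10 in all, crops included, and the job is handed in when it is done.

Besides the shell and the picture viewer there is one more tool, called by a JSON object that holds its "name" and its "arguments". play_rows: Moves the arm, as the interface text tells. Its arguments: {"type":"object","properties":{"commands":{"type":"array","items":{"type":"array","items":{"type":"array","items":{"type":"number"}}}}},"required":["commands"]}

```bash
mkdir -p pics
cat > h.py <<'E'
import numpy as np, cv2
from plant import ctrl
from scipy.spatial.transform import Rotation as Ro
def ray(p,uv):
    K=np.array(p["camera_matrix"]);R=np.array(p["rotation"]);o=np.array(p["origin"])
    return o,R@np.linalg.inv(K)@np.array([uv[0],uv[1],1.])
def atz(p,uv,z):
    o,d=ray(p,uv);return o+d*(z-o[2])/d[2]
def proj(p,X):
    c=np.array(p["rotation"]).T@(np.array(X)-np.array(p["origin"]));q=np.array(p["camera_matrix"])@c;return q[:2]/q[2]
def save(p,n): cv2.imwrite("pics/"+n,cv2.cvtColor(p["color"],cv2.COLOR_RGB2BGR))
E
python3 - <<'E'
from h import *
o=ctrl.get_obs();print({k:np.round(v,3).tolist() for k,v in o.items()})
Z=dict(key_green_top=.079,key_blue_top=.079,key_yellow_top=.079,key_red_top=.079,half_mark=.069,handle_grip=.096,console=.05,damper=.05,shell=.085)
for c in("top","scene"):
    p=ctrl.snapshot(c);save(p,c+"0.png");print(c,np.round(p["origin"],3))
    for n,z in Z.items():
        for r in ctrl.find_in(p,n)[:2]:
            b=r["bbox"];uv=(b[0]+b[2]/2,b[1]+b[3]/2);print(n,round(r["conf"],2),np.round(b),np.round(atz(p,uv,z),3))
E
```

```text
{'clock': 0.0, 'joint_pos': [89.502, 20.591, 0.633, -0.019, -70.136, -16.507], 'qvel': [-0.087, -0.013, -0.021, 0.044, -0.011, -0.034], 'tau': [-0.001, -58.271, 29.306, 6.998, 0.007, -0.0], 'tool_pos': [0.197, 0.645, 0.226], 'orientation': [179.905, -0.01, -17.011], 'force': [-0.557, -0.146, -0.295], 'moment': [-0.007, 0.011, 0.056], 'gripper_force': 0.0, 'opening': 0.087}
top [ 0.334 -0.007  1.103]Traceback (most recent call last):
  File "<stdin>", line 8, in <module>
  File "h.py", line 8, in atz
    o,d=ray(p,uv);return o+d*(z-o[2])/d[2]
                                      ~^^^
IndexError: invalid index to scalar variable.
```

View pics/top0.png

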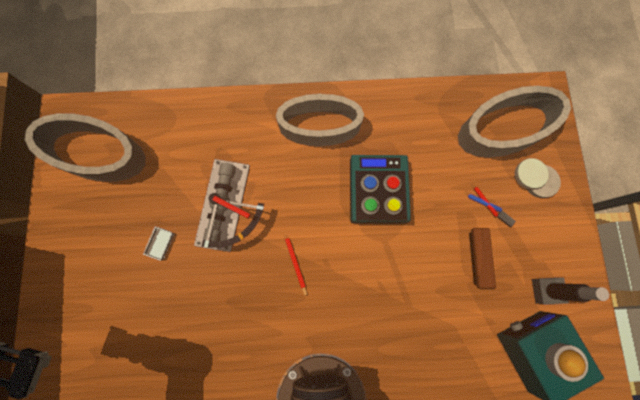

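The top view shows the damper at about (225,205), its handle from (212,198) to (250,215). The console keys are blue (370,183), red (392,183), green (370,205) and yellow (394,205). The ray helper failed, so I'm checking the rotation format.

Run:
```python
from h import *
p=ctrl.snapshot("top");print({k:v for k,v in p.items() if k!="color"})
print(ctrl.find_in(p,"key_green_top")[:1])
p=ctrl.snapshot("scene");save(p,"scene0.png");print({k:v for k,v in p.items() if k!="color"})
```

```text
{'camera_matrix': array([[372.00143548,   0.        , 318.14955651],
       [  0.        , 372.00143548, 197.17251926],
       [  0.        ,   0.        ,   1.        ]]), 'origin': array([ 0.33391364, -0.00667276,  1.10269661]), 'rotation': array([-1.68119748e+02, -1.57449501e-01, -9.28659985e+01]), 'shot': 2}
[{'bbox': [363.1, 201.0, 15.4, 9.7], 'conf': 0.45}]
{'camera_matrix': array([[450.71253319,   0.        , 324.98252155],
       [  0.        , 450.71253319, 198.68435566],
       [  0.        ,   0.        ,   1.        ]]), 'origin': array([ 1.60443792, -0.05651079,  0.76695762]), 'rotation': array([-123.0227622 ,    0.70678705,   87.1595493 ]), 'shot': 3}
```

View pics/scene0.png

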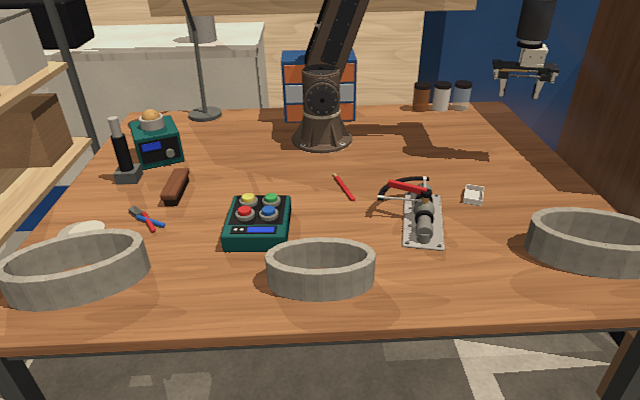

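The scene view shows the keys at green (271,199), yellow (248,199), red (245,212) and blue (268,212). The handle is at about (407,186). The rotation is given as Euler angles.

```bash
sed -i 's/^def ray/def RR(p): return Ro.from_euler("xyz",p["rotation"],degrees=True).as_matrix()\ndef ray/; s/R=np.array(p\["rotation"\])/R=RR(p)/; s/np.array(p\["rotation"\]).T/RR(p).T/' h.py
python3 - <<'E'
from h import *
Z=dict(key_green_top=.079,key_blue_top=.079,key_yellow_top=.079,key_red_top=.079,half_mark=.069,handle_grip=.096,console=.05,damper=.05,shell=.04,case=.02,pencil=.01)
for c in("top","scene"):
    p=ctrl.snapshot(c);print(c)
    for n,z in Z.items():
        for r in ctrl.find_in(p,n)[:2]:
            b=r["bbox"];uv=(b[0]+b[2]/2,b[1]+b[3]/2);print(n,round(r["conf"],2),np.round(b),np.round(atz(p,uv,z),3))
    b=(180,145,110,120) if c=="top" else (360,160,110,100)
    im=p["color"][b[1]:b[1]+b[3],b[0]:b[0]+b[2],::-1]
    cv2.imwrite(f"pics/crop_{c}.png",cv2.resize(im,None,fx=5,fy=5,interpolation=cv2.INTER_CUBIC))
a,b=[cv2.imread(f"pics/crop_{c}.png") for c in("top","scene")]
im=np.zeros((600,1100,3),np.uint8);im[:,:550]=a;im[:500,550:]=b
cv2.imwrite("pics/crops.png",cv2.resize(im,(800,436)))
E
```

```text
top
key_green_top 0.55 [365. 202.  14.  11.] [ 0.512 -0.168  0.079]
key_blue_top 0.59 [350. 155.  58.  72.] [ 0.559 -0.193  0.079]
key_yellow_top 0.51 [387. 201.  11.  13.] [ 0.51  -0.227  0.079]
key_yellow_top 0.46 [208. 194.  43.  26.] [0.534 0.23  0.079]
half_mark 0.91 [193. 162.  70.  91.] [0.533 0.236 0.069]
handle_grip 0.56 [211. 196.  41.  22.] [0.529 0.219 0.096]
console 0.97 [348. 158.  60.  67.] [ 0.563 -0.196  0.05 ]
damper 0.59 [196. 159.  67.  92.] [0.546 0.234 0.05 ]
shell 0.75 [275.  95.  93.  51.] [ 0.796 -0.042  0.04 ]
pencil 0.59 [286. 242.  21.  47.] [0.365 0.049 0.01 ]
scene
key_green_top 0.35 [218. 199.  73.  55.] [ 0.664 -0.198  0.079]
key_red_top 0.56 [239. 206.  13.  10.] [ 0.594 -0.231  0.079]
key_red_top 0.46 [378. 171.  65.  78.] [0.618 0.213 0.079]
half_mark 0.81 [376. 175.  67.  72.] [0.611 0.213 0.069]
handle_grip 0.85 [388. 181.  43.  18.] [0.543 0.226 0.096]
handle_grip 0.18 [264. 237. 111.  66.] [ 0.858 -0.04   0.096]
console 0.81 [221. 197.  72.  57.] [ 0.62  -0.199  0.05 ]
console 0.23 [261. 194.  19.   9.] [ 0.486 -0.17   0.05 ]
damper 0.92 [380. 176.  67.  74.] [0.594 0.231 0.05 ]
damper 0.5 [390. 180.  41.  18.] [0.468 0.247 0.05 ]
shell 0.73 [264. 238. 112.  65.] [ 0.799 -0.037  0.04 ]
case 0.72 [465. 184.  15.  19.] [0.458 0.445 0.02 ]
pencil 0.69 [336. 179.  19.  18.] [0.38 0.06 0.01]
```

View pics/crops.png

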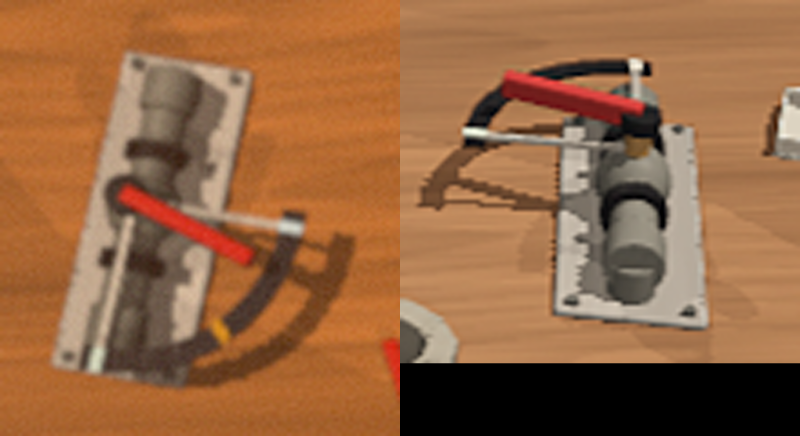

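The crops show the orange mark at top (240,236), the closed mark at (260,207) and the open mark at (206,243). The red handle lies about 10-15° past closed. Next I'll fit the damper pose and the key positions.

```bash
cat > fit.py <<'E'
from h import *
from scipy.optimize import least_squares
def blob(p,h0,h1,box,s=110,v=70):
    x,y,w,h=box;hsv=cv2.cvtColor(p["color"],cv2.COLOR_RGB2HSV)[y:y+h,x:x+w]
    H=hsv[...,0].astype(int);m=((H>=h0)&(H<=h1) if h0<h1 else (H>=h0)|(H<=h1))&(hsv[...,1]>s)&(hsv[...,2]>v)
    n,l,st,c=cv2.connectedComponentsWithStats(m.astype(np.uint8));i=1+np.argmax(st[1:,4])
    yy,xx=np.nonzero(l==i);return np.c_[xx+x,yy+y],c[i]+[x,y]
def handle(t,s,ax=None):
    out=[]
    for p,b in((t,(195,180,75,75)),(s,(370,165,75,50))):
        px,c=blob(p,174,6,b,150,80)
        P=np.array([atz(p,u,.1)[:2] for u in px]);C=P.mean(0);d=np.linalg.svd(P-C)[2][0]
        out.append((C,d))
    return out
E
python3 - <<'E'
from fit import *
t=ctrl.snapshot("top");s=ctrl.snapshot("scene")
for n,h0,h1 in(("green",45,75),("blue",100,118),("yellow",22,34),("red",174,6)):
    for p,b in((t,(358,172,50,44)),(s,(234,192,48,27))):
        px,c=blob(p,h0,h1,b);print(n,len(px),c.round(1),atz(p,c,.077).round(4))
ob=[(t,(240.2,235.8),225),(t,(260.3,206.6),270),(t,(206.1,243.5),180),(s,(379.3,196.9),270),(s,(424.9,178.7),180)]
f=lambda v:np.concatenate([proj(p,[v[0]+.125*np.cos(np.radians(a+v[2])),v[1]+.125*np.sin(np.radians(a+v[2])),.069])-uv for p,uv,a in ob])
r=least_squares(f,[.55,.25,0]);print(r.x,r.fun.round(1))
for C,d in handle(t,s):
    v=C-r.x[:2];print("handle",C.round(4),"ang from axis",np.degrees(np.arctan2(v[1],v[0])).round(1),np.linalg.norm(v).round(4),"line",np.degrees(np.arctan2(d[1],d[0])).round(1))
px,c=blob(t,15,25,(232,228,16,14),170,120);print("orange",len(px),c)
E
```

```text
green 120 [370.4 204.4] [ 0.5213 -0.1659  0.077 ]
green 84 [270.5 197.4] [ 0.5266 -0.1659  0.077 ]
blue 99 [369.9 182. ] [ 0.586  -0.1695  0.077 ]
blue 117 [267.9 210. ] [ 0.5895 -0.1696  0.077 ]
yellow 143 [393.5 204.3] [ 0.5183 -0.2306  0.077 ]
yellow 101 [247.8 197.2] [ 0.5212 -0.2304  0.077 ]
red 135 [392.8 182.1] [ 0.5825 -0.2344  0.077 ]
red 124 [244.  210.2] [ 0.586  -0.2345  0.077 ]
[  0.55923304   0.26654346 -13.2971698 ] [ 0.2 -0.3 -0.3  0.5  0.1 -0.7  0.5 -0.4 -0.5 -0.6]
handle [0.5314 0.2229] ang from axis -122.5 0.0517 line -120.3
handle [0.5306 0.2171] ang from axis -120.1 0.0572 line 59.9
orange 27 [240.11111111 235.62962963]
```

```bash
cat > go.py <<'E'
import sys
from h import *
# usage: go.py x y z yaw -> row (turn about tool axes, shift cm)
def row(x,y,z,yaw):
    o=ctrl.get_obs();R=Ro.from_euler("xyz",o["orientation"],degrees=True);T=Ro.from_euler("xyz",[180,0,yaw],degrees=True)
    return np.r_[(R.inv()*T).as_rotvec().round(3),(R.inv().apply(np.array([x,y,z])-o["tool_pos"])*100).round(2)]
if __name__=="__main__": print(row(*map(float,sys.argv[1:5])).tolist())
E
python3 go.py .519 .1974 .2 -120.2
```

```text
[0.0, -0.0, 1.801, 43.86, 33.44, 2.66]
```

{"name": "play_rows", "arguments": {"commands": [[[0, 0, 1.8, 43.9, 33.4, 2.7, 5], [0, 0, 1.8, 43.9, 33.4, 2.7, 5], [0, 0, 1.8, 43.9, 33.4, 2.7, 5], [0, 0, 1.8, 43.9, 33.4, 2.7, 5], [0, 0, 1.8, 43.9, 33.4, 2.7, 5], [0, 0, 1.8, 43.9, 33.4, 2.7, 5], [0, 0, 1.8, 43.9, 33.4, 2.7, 5], [0, 0, 1.8, 43.9, 33.4, 2.7, 5]]]}}

```text
clock: 2.27
tool_pos: [0.3926, 0.3735, 0.2106]
orientation: [-180.0, 0.0, -74.6]
force: [1.5, 0.9, 0.5]
opening: 0.0504
gripper_force: 0.0
```

```bash
python3 go.py .519 .1974 .2 -120.2
```

```text
[-0.0, 0.001, 0.795, 20.33, -7.52, 1.05]
```

{"name": "play_rows", "arguments": {"commands": [[[0, 0, 0.795, 20.3, -7.5, 1.0, 5], [0, 0, 0.795, 20.3, -7.5, 1.0, 5], [0, 0, 0.795, 20.3, -7.5, 1.0, 5], [0, 0, 0.795, 20.3, -7.5, 1.0, 5], [0, 0, 0.795, 20.3, -7.5, 1.0, 5], [0, 0, 0.795, 20.3, -7.5, 1.0, 5], [0, 0, 0.795, 20.3, -7.5, 1.0, 5], [0, 0, 0.795, 20.3, -7.5, 1.0, 5]]]}}

```text
clock: 2.93
tool_pos: [0.5195, 0.1989, 0.2002]
orientation: [180.0, -0.0, -120.1]
force: [-0.7, 0.6, 0.1]
opening: 0.0501
gripper_force: 0.0
```

```bash
python3 go.py .519 .1974 .08 -120.2
```

```text
[0.0, -0.0, 0.002, 0.15, -0.03, 12.02]
```

{"name": "play_rows", "arguments": {"commands": [[[0, 0, 0, 0.1, 0, 3, 5], [0, 0, 0, 0.1, 0, 6, 5], [0, 0, 0, 0.1, 0, 8.5, 5], [0, 0, 0, 0.1, 0, 10.3, 5], [0, 0, 0, 0.1, 0, 11.4, 5], [0, 0, 0, 0.1, 0, 12, 5], [0, 0, 0, 0.1, 0, 12, 3], [0, 0, 0, 0.1, 0, 12, 2]]]}}

```text
clock: 3.6
tool_pos: [0.5189, 0.1997, 0.081]
orientation: [-180.0, 0.0, -119.8]
force: [-0.7, -0.6, 0.1]
opening: 0.0419
gripper_force: 0.0
```

{"name": "play_rows", "arguments": {"commands": [[[0, 0, 0, 0, 0, 0, 0.5], [0, 0, 0, 0, 0, 0, 0.5], [0, 0, 0, 0, 0, 0, 0.5], [0, 0, 0, 0, 0, 0, 0.5]]]}}

```text
clock: 3.93
tool_pos: [0.5188, 0.1994, 0.081]
orientation: [-180.0, 0.1, -119.8]
force: [-1.7, 1.2, 1.0]
opening: 0.0157
gripper_force: 1.6
```

Run:
```python
from fit import *
t=ctrl.snapshot("top");s=ctrl.snapshot("scene");o=ctrl.get_obs()
print({k:np.round(o[k],4) for k in("tool_pos","orientation","force","moment","opening","gripper_force")})
im=np.hstack([cv2.resize(p["color"][y:y+110,x:x+110,::-1],(400,400),interpolation=cv2.INTER_CUBIC) for p,x,y in((t,180,145),(s,360,140))])
cv2.imwrite("pics/grip.png",im)
```

```text
{'tool_pos': array([0.5186, 0.1994, 0.0808]), 'orientation': array([-1.799862e+02,  4.510000e-02, -1.198414e+02]), 'force': array([-1.9831,  0.7087,  3.4429]), 'moment': array([0.349 , 0.5793, 0.0872]), 'opening': np.float64(0.0139), 'gripper_force': np.float64(30.0014)}
```

View pics/grip.png

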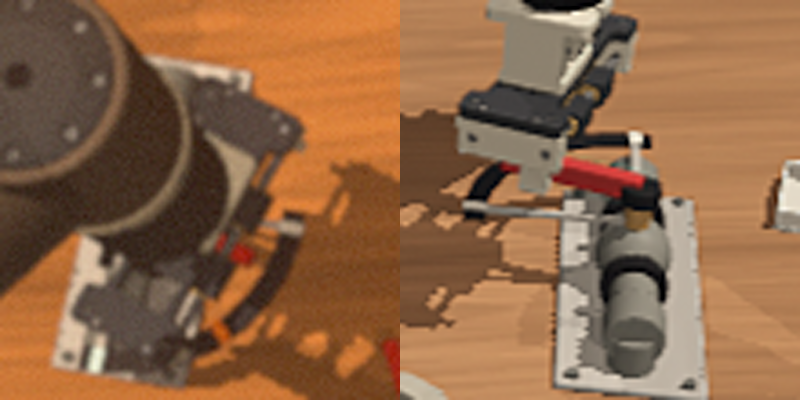

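The grip holds, at 14 mm opening and 30 N. In the crops the fingers straddle the red bar, at about (215,250) in the left one. Now I'll turn it 28° clockwise along the arc.

{"name": "play_rows", "arguments": {"commands": [[[0, 0, 0.07, -0.02, 0.55, 0, 0.5], [0, 0, 0.14, -0.08, 1.09, 0, 0.5], [0, 0, 0.209, -0.17, 1.63, 0, 0.5], [0, 0, 0.279, -0.3, 2.16, 0, 0.5], [0, 0, 0.349, -0.47, 2.68, 0, 0.5], [0, 0, 0.419, -0.68, 3.19, 0, 0.5], [0, 0, 0.489, -0.92, 3.68, 0, 0.5], [0, 0, 0.489, -0.92, 3.68, 0, 0.5]]]}}

```text
clock: 4.7
tool_pos: [0.4907, 0.2262, 0.0808]
orientation: [180.0, 0.0, -148.0]
force: [-4.2, 1.4, 6.4]
opening: 0.0139
gripper_force: 30.0
```

{"name": "play_rows", "arguments": {"commands": [[[0, 0, 0, 0, 0, 0, 0.5], [0, 0, 0, 0, 0, 0, 0.5], [0, 0, 0, 0, 0, 0, 0.5]]]}}

```text
clock: 4.95
tool_pos: [0.491, 0.2257, 0.0808]
orientation: [180.0, 0.0, -147.7]
force: [-4.6, 1.1, 6.2]
opening: 0.014
gripper_force: 30.0
```

Run:
```python
from h import *
o=ctrl.get_obs();v=o["tool_pos"][:2]-np.array([.5592,.2665])
print(o["tool_pos"],o["orientation"],o["force"],o["moment"],np.degrees(np.arctan2(v[1],v[0])),np.linalg.norm(v))
```

```text
[0.4909928  0.22567973 0.08078859] [ 1.79977465e+02  1.63976715e-02 -1.47749015e+02] [-4.57443778  1.14541144  6.16822003] [0.65888351 1.51539965 0.05427581] -149.10055154449185 0.07948909549531652
```

{"name": "play_rows", "arguments": {"commands": [[[0, 0, 0, 0, 0, 0, 5], [0, 0, 0, 0, 0, 0, 5], [0, 0, 0, 0, 0, 0, 5], [0, 0, 0, 0, 0, 0, 5], [0, 0, 0, 0, 0, -3, 5], [0, 0, 0, 0, 0, -6, 5], [0, 0, 0, 0, 0, -9, 5], [0, 0, 0, 0, 0, -12, 5]]]}}

```text
clock: 5.62
tool_pos: [0.491, 0.2251, 0.2014]
orientation: [-180.0, -0.0, -147.9]
force: [0.7, 1.4, 0.1]
opening: 0.0496
gripper_force: 0.0
```

```bash
python3 go.py .523 -.166 .2 -90; python3 go.py .523 -.166 .2 -148
```

```text
[0.0, -0.001, -1.01, 18.1, -34.82, 0.16]
[-0.0, -0.001, 0.002, 18.1, -34.82, 0.16]
```

{"name": "play_rows", "arguments": {"commands": [[[0, 0, -0.96, 18.1, -34.8, 0, 0], [0, 0, -0.96, 18.1, -34.8, 0, 0], [0, 0, -0.96, 18.1, -34.8, 0, 0], [0, 0, -0.96, 18.1, -34.8, 0, 0], [0, 0, -0.96, 18.1, -34.8, 0, 0], [0, 0, -0.96, 18.1, -34.8, 0, 0], [0, 0, -0.96, 18.1, -34.8, 0, 0], [0, 0, -0.96, 18.1, -34.8, 0, 0]]]}}

```text
clock: 6.28
tool_pos: [0.516, -0.077, 0.2004]
orientation: [-180.0, 0.0, -95.7]
force: [0.2, -0.3, -0.2]
opening: 0.0029
gripper_force: 0.0
```

```bash
python3 - <<'E'
from fit import *
t=ctrl.snapshot("top");s=ctrl.snapshot("scene")
for C,d in handle(t,s):
    v=C-np.array([.5592,.2665]);print(C.round(4),np.degrees(np.arctan2(v[1],v[0])).round(1),"line",np.degrees(np.arctan2(d[1],d[0])).round(1))
im=np.hstack([cv2.resize(p["color"][y:y+110,x:x+110,::-1],(400,400),interpolation=cv2.INTER_CUBIC) for p,x,y in((t,180,145),(s,360,140))])
cv2.imwrite("pics/turned.png",im)
E
python3 go.py .524 -.166 .1 -93
```

```text
[0.001, -0.001, -0.05, 8.54, -1.7, 10.01]Traceback (most recent call last):
  File "<stdin>", line 3, in <module>
  File "fit.py", line 11, in handle
    px,c=blob(p,174,6,b,150,80)
         ~~~~^^^^^^^^^^^^^^^^^^
  File "fit.py", line 6, in blob
    n,l,st,c=cv2.connectedComponentsWithStats(m.astype(np.uint8));i=1+np.argmax(st[1:,4])
                                                                      ~~~~~~~~~^^^^^^^^^^
    return _wrapfunc(a, 'argmax', axis=axis, out=out, **kwds)
    return bound(*args, **kwds)
ValueError: attempt to get argmax of an empty sequence
```

{"name": "play_rows", "arguments": {"commands": [[[0, 0, 0.05, 8.5, -1.1, 5, 0], [0, 0, -0.05, 8.5, -1.1, 5, 0], [0, 0, -0.05, 8.5, -1.2, 6, 0], [0, 0, -0.05, 8.5, -1.2, 6, 0], [0, 0, -0.05, 8.5, -1.2, 6, 0], [0, 0, -0.05, 8.5, -1.2, 6, 0]]]}}

```text
clock: 6.88
tool_pos: [0.5196, -0.1606, 0.1407]
orientation: [-180.0, -0.0, -93.2]
force: [0.5, 0.2, -0.4]
opening: 0.0007
gripper_force: 0.0
```

```bash
python3 go.py .524 -.166 .1 -93
python3 - <<'E'
from fit import *
t=ctrl.snapshot("top");s=ctrl.snapshot("scene")
im=np.hstack([cv2.resize(p["color"][y:y+110,x:x+110,::-1],(400,400),interpolation=cv2.INTER_CUBIC) for p,x,y in((t,180,145),(s,360,140))])
cv2.imwrite("pics/turned.png",im)
for p,b in((t,(195,180,75,75)),(s,(370,165,75,50))):
  try:
    px,c=blob(p,172,8,b,130,60);P=np.array([atz(p,u,.1)[:2] for u in px]);C=P.mean(0);d=np.linalg.svd(P-C)[2][0];v=C-np.array([.5592,.2665])
    print(len(px),C.round(4),np.degrees(np.arctan2(v[1],v[0])).round(1),"line",np.degrees(np.arctan2(d[1],d[0])).round(1))
  except Exception as e: print(e)
E
```

```text
[-0.0, -0.0, -0.003, 0.51, -0.47, 4.07]
261 [0.5132 0.2401] -150.1 line -147.7
237 [0.5101 0.2363] -148.4 line 30.2
```

View pics/turned.png

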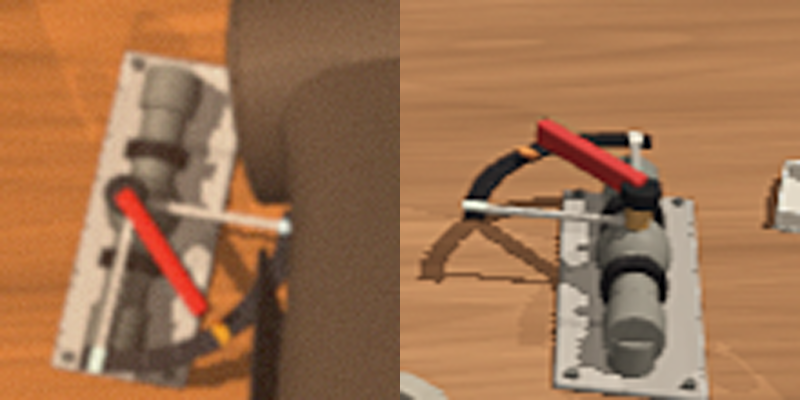

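The handle now points at the orange mark, which shows at (219,330) in the left crop and (525,153) in the right. I'll refit with the newly visible mark as a check.

Run:
```python
from fit import *
t=ctrl.snapshot("top");s=ctrl.snapshot("scene")
px,c=blob(s,12,25,(388,176,14,12),150,110);print(len(px),c,atz(s,c,.069).round(4),atz(t,(240.15,235.7),.069).round(4))
ob=[(t,(240.15,235.7),225),(t,(260.3,206.6),270),(t,(206.1,243.5),180),(s,(379.3,196.9),270),(s,(424.9,178.7),180),(s,c,225)]
f=lambda v:np.concatenate([proj(p,[v[0]+.125*np.cos(np.radians(a+v[2])),v[1]+.125*np.sin(np.radians(a+v[2])),.069])-uv for p,uv,a in ob])
r=least_squares(f,[.55,.25,0]);print(r.x,225+r.x[2]-360,r.fun.round(1))
# render-fit of bar angle: match projected top-face outline mask
for p,b in((t,(195,180,75,75)),(s,(370,165,75,50))):
    px,_=blob(p,172,8,b,130,60);M=np.zeros((400,640),bool);M[px[:,1],px[:,0]]=1
    def iou(a):
        u=np.array([np.cos(a),np.sin(a)]);n=np.array([-u[1],u[0]])
        Q=np.array([proj(p,[*(r.x[:2]+l*u+w*n),z]) for l in(.012,.112) for w in(-.007,.007) for z in(.086,.106)])
        m=np.zeros((400*8,640*8),np.uint8);cv2.fillConvexPoly(m,cv2.convexHull(((Q+.5)*8).astype(np.int32)),255)
        m=cv2.resize(m,(640,400),interpolation=cv2.INTER_AREA)/255.;return np.minimum(m,M).sum()/np.maximum(m,M).sum()
    A=np.arange(-156,-140,.5);I=[iou(np.radians(a)) for a in A];print(A[np.argmax(I)],max(I).round(3))
```

```text
12 [394.5        181.08333333] [0.4486 0.2019 0.069 ] [0.4525 0.2015 0.069 ]
[  0.55908765   0.26656869 -13.33723932] -148.33723932262646 [ 0.2 -0.1 -0.3  0.6  0.1 -0.7  0.5 -0.5 -0.5 -0.6 -0.1  0.7]
-149.5 0.748
-151.0 0.79
```

{"name": "play_rows", "arguments": {"commands": [[[0, 0, 0, 0.5, -0.45, 2, 0], [0, 0, 0, 0.5, -0.45, 4, 0], [0, 0, 0, 0.5, -0.45, 5, 0], [0, 0, 0, 0.5, -0.45, 5.5, 0], [0, 0, 0, 0.5, -0.45, 5.5, 0], [0, 0, 0, 0.5, -0.45, 5.5, 0]]]}}

```text
clock: 7.58
tool_pos: [0.5239, -0.1659, 0.0859]
orientation: [-180.0, -0.0, -93.1]
force: [-0.1, 0.0, 0.5]
opening: 0.0004
gripper_force: 0.0
```

```bash
python3 go.py .524 -.166 .07 -93
```

```text
[-0.001, -0.0, -0.002, 0.01, -0.01, 1.59]
```

Press gently and hold at the bottom.

{"name": "play_rows", "arguments": {"commands": [[[0, 0, 0, 0, 0, 0.5, 0], [0, 0, 0, 0, 0, 0.9, 0], [0, 0, 0, 0, 0, 1.3, 0], [0, 0, 0, 0, 0, 1.5, 0], [0, 0, 0, 0, 0, 1.6, 0], [0, 0, 0, 0, 0, 1.6, 0]]]}}

```text
clock: 8.08
tool_pos: [0.5246, -0.1661, 0.0711]
orientation: [-179.9, -0.0, -93.1]
force: [-3.7, 2.4, 15.8]
opening: 0.0004
gripper_force: 7.8
```

{"name": "play_rows", "arguments": {"commands": [[[0, 0, 0, 0, 0, 0, 0], [0, 0, 0, 0, 0, -1.5, 0], [0, 0, 0, 0, 0, -3, 0], [0, 0, 0, 0, 0, -4, 0], [0, 0, 0, 0, 0, -4, 0], [0, 0, 0, 0, -3.2, -4, 0], [0, 0, 0, 0, -6.4, -4, 0], [0, 0, 0, 0, -6.4, -4, 0]]]}}

```text
clock: 8.75
tool_pos: [0.5918, -0.17, 0.1084]
orientation: [-179.9, -0.1, -93.1]
force: [1.0, -1.5, 0.5]
opening: 0.0002
gripper_force: 0.0
```

```bash
python3 go.py .5878 -.1696 .07 -93;python3 - <<'E'
from fit import *
s=ctrl.snapshot("scene");save(s,"k1.png")
px,c=blob(s,45,75,(255,188,30,22));print(len(px),c,"was 84 [270.5 197.4]")
E
```

```text
[-0.002, -0.001, -0.002, -0.02, 0.41, 3.84]
17 [273.47058824 199.47058824] was 84 [270.5 197.4]
```

{"name": "play_rows", "arguments": {"commands": [[[0, 0, 0, 0, 0, 1, 0], [0, 0, 0, 0, 0, 2, 0], [0, 0, 0, 0, 0, 2.3, 0], [0, 0, 0, 0, 0, 2.3, 0], [0, 0, 0, 0, 0, 2.3, 0]]]}}

```text
clock: 9.22
tool_pos: [0.5867, -0.1697, 0.0859]
orientation: [179.9, -0.0, -93.2]
force: [-0.3, -0.3, -0.2]
opening: 0.0004
gripper_force: 0.0
```

```bash
python3 go.py .5878 -.1696 .07 -93
```

```text
[0.001, -0.0, -0.003, -0.01, -0.11, 1.58]
```

{"name": "play_rows", "arguments": {"commands": [[[0, 0, 0, 0, -0.1, 0.5, 0], [0, 0, 0, 0, -0.1, 0.9, 0], [0, 0, 0, 0, -0.1, 1.3, 0], [0, 0, 0, 0, -0.1, 1.5, 0], [0, 0, 0, 0, -0.1, 1.6, 0], [0, 0, 0, 0, -0.1, 1.6, 0], [0, 0, 0, 0, -0.1, 1.6, 0]]]}}

```text
clock: 9.8
tool_pos: [0.589, -0.1697, 0.0713]
orientation: [-179.9, -0.0, -93.1]
force: [-1.3, 0.5, 8.4]
opening: 0.0007
gripper_force: 3.9
```

{"name": "play_rows", "arguments": {"commands": [[[0, 0, 0, 0, 0, 0.1, 0], [0, 0, 0, 0, 0, 0.1, 0], [0, 0, 0, 0, 0, 0.1, 0]]]}}

```text
clock: 10.05
tool_pos: [0.5891, -0.1698, 0.0711]
orientation: [-179.9, -0.0, -93.1]
force: [-3.4, 1.6, 13.7]
opening: 0.0002
gripper_force: 7.2
```

{"name": "play_rows", "arguments": {"commands": [[[0, 0, 0, 0, 0, -1.5, 0], [0, 0, 0, 0, 0, -3, 0], [0, 0, 0, 0, 0, -4, 0], [0, 0, 0, 0, 0, -4, 0], [0, 0, 0, 2.2, 2.2, -4, 0], [0, 0, 0, 4.4, 4.4, -4, 0], [0, 0, 0, 6.4, 6.5, -4, 0], [0, 0, 0, 6.4, 6.5, -4, 0]]]}}

```text
clock: 10.72
tool_pos: [0.5154, -0.2317, 0.1082]
orientation: [179.8, 0.1, -93.3]
force: [-0.5, 0.2, -1.1]
opening: 0.0002
gripper_force: 0.0
```

{"name": "play_rows", "arguments": {"commands": [[[0, 0, 0, 0, 0, 1, 0], [0, 0, 0, 0, 0, 2, 0], [0, 0, 0, 0, 0, 2.4, 0], [0, 0, 0, 0, 0, 2.4, 0], [0, 0, 0, 0, 0, 2.4, 0]]]}}

```text
clock: 11.13
tool_pos: [0.52, -0.2295, 0.0842]
orientation: [179.9, -0.0, -93.1]
force: [0.3, 0.4, 0.8]
opening: 0.0004
gripper_force: 0.0
```

```bash
python3 go.py .52 -.2305 .07 -93
```

```text
[0.002, -0.0, -0.002, 0.1, -0.01, 1.42]
```

{"name": "play_rows", "arguments": {"commands": [[[0, 0, 0, 0.1, 0, 0.4, 0], [0, 0, 0, 0.1, 0, 0.8, 0], [0, 0, 0, 0.1, 0, 1.2, 0], [0, 0, 0, 0.1, 0, 1.4, 0], [0, 0, 0, 0.1, 0, 1.5, 0], [0, 0, 0, 0.1, 0, 1.5, 0], [0, 0, 0, 0.1, 0, 1.5, 0]]]}}

```text
clock: 11.72
tool_pos: [0.5208, -0.231, 0.0713]
orientation: [-179.9, -0.0, -93.1]
force: [0.5, 3.4, 7.9]
opening: 0.0002
gripper_force: 4.1
```

{"name": "play_rows", "arguments": {"commands": [[[0, 0, 0, 0, 0, 0, 0], [0, 0, 0, 0, 0, 0, 0]]]}}

```text
clock: 11.88
tool_pos: [0.5208, -0.231, 0.0713]
orientation: [-179.9, -0.0, -93.1]
force: [0.4, 2.1, 8.6]
opening: 0.0005
gripper_force: 4.0
```

{"name": "play_rows", "arguments": {"commands": [[[0, 0, 0, 0, 0, 0.1, 0], [0, 0, 0, 0, 0, 0.1, 0], [0, 0, 0, 0, 0, -1.5, 0], [0, 0, 0, 0, 0, -4, 0], [0, 0, 0, 0, 0, -8, 0], [0, 0, 0, 0, 0, -12, 0], [0, 0, 0, 0, 0, -14, 0], [0, 0, 0, 0, 0, -14, 0]]]}}

```text
clock: 12.55
tool_pos: [0.5223, -0.2318, 0.2159]
orientation: [-179.5, -0.1, -93.1]
force: [-0.3, 0.2, 0.2]
opening: 0.0003
gripper_force: 0.0
```

Run:
```python
from fit import *
s=ctrl.snapshot("scene");save(s,"end.png");print(ctrl.get_obs()["force"])
```

```text
[-0.46529401 -0.30220262 -1.35348328]
```

View pics/end.png

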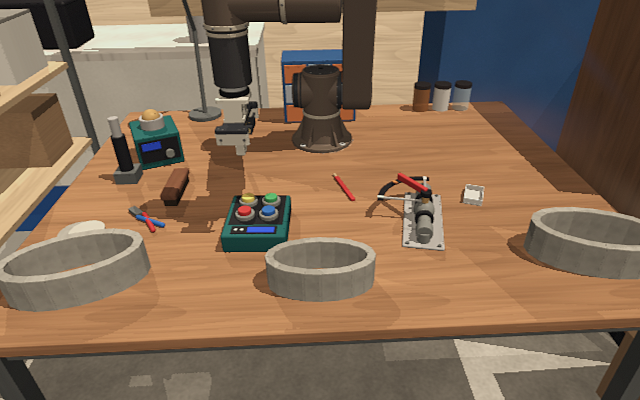

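All four keys are up around (258,205), the handle is at half open (410,184), nothing else has moved and the arm is clear. I'm handing it in.

```bash
python3 -c "
from plant import ctrl
print(ctrl.close_job())"
```

```text
the job is handed in; nothing more can be done
None
```

I turned the damper to half open (camera estimates put it 0–3° from the orange mark), then pressed green, blue and yellow in order, each to its stop and released; the red key and everything else on the bench were left alone, and the job was handed in at about 12.6 s.

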